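# Key a chain sprocket onto a gearmotor shaft

## Robot

A 7-joint arm with a two-finger parallel gripper is mounted at the origin on a cart in front of the work surface, level with it; the furniture and walls round the work are solid. World frame = base frame: x ahead of the robot, y to its left, z up, the work surface at z = 0. Lengths are in m, angles in rad, forces in N, time in s.
With the tool pointing down it reaches from about 0.425 to 0.925 m from the base axis. Payload 6.8 kg.
Tool frame: the origin (TCP) lies between the finger pads; the fingertips stand 22 mm ahead of it and the grasp point (between the pads) lies 3 mm ahead of it; z points along the fingers, y is the direction in which the jaws open and shut (so a half turn about z gives the same grasp; the last joint's range is limited). The gripper opens to 85 mm and grips with 20 to 120 N. Pads are 22 mm wide; open, the fingers measure 114 mm over their backs; the gripper's body (76 mm by 85 mm) begins 54 mm behind the grasp point. The pads swing forward as they close: fully open they stand 13 mm farther back than shut.
Start: joints at [-1.43, 0.477, 0.022, 1.555, -0.011, 1.109, -0.083], TCP at [0.166, 0.654, 0.253] pointing down, gripper open.
Joint ranges: [-2.96, 2.96], [-0.34, 2.1], [-1.41, 1.46], [0.24, 2.44], [-1.37, 4.51], [0.17, 1.92], [-2.96, 2.96]. Speed limits (rad/s): [2.39, 2.39, 3.14, 3.14, 3.14, 3.14, 3.14].

## Interface

Orientations are given as a unit quaternion [w, x, y, z].
In Python, from station import bot gives the robot as it stands. The module is installed in compiled form; this text tells all that it offers.
- The arm moves only by the tool drive_tool, never from a script. Its argument "series" is one flat list of numbers, 7 for each row, row after row: the opening, from -1 (shut) to 1 (fully open), then the shift along the tool's x, y, z in mm, then the turn, a rotation vector about the tool's x, y, z in rad. In form: [jaw, x, y, z, wx, wy, wz, jaw, x, y, z, wx, wy, wz, ...]. A call has 1 to 12 rows; each row shifts and turns the commanded pose from where the row before left it, along the tool's axes as they then stand; what a row does not reach is not made up. A row lasts 1/8 s, in which the tool goes at most 62.5 mm and 10.7 degrees, less where a joint would pass 70% of its speed; a pose out of reach is approached as far as the arm can. A call with a gripper value outside its range is refused whole. The fingers move at their own pace and stop on an object; "force" is the grip in N (left out, the last holds). Time passes only in rows, so rows that do not move let the fingers close. It gives the time, the measured TCP pose, the force and the opening at its end, in the units of the state.
- bot.get_obs(): the state, without advancing time (a new reading comes with each control period).
- bot.read_camera(name): name is "scene" or "top" or "wrist"; returns a dict with "pixels" (480x640x3 uint8, blue, green, red), "camera_matrix" (3x3 intrinsics, pixels), "rvec" (rotation vector, rad) and "tvec" (3), from world to camera coordinates, as OpenCV has them. Camera axes: x right, y down, z forward; pixel columns grow to the right and rows downward; lengths in m; the calibration is good to about 2 mm. A picture is of the moment at which its call begins. There is no depth.
- bot.hand_in(): hands the job in, once; it reports no verdict.
The state is a dict: "t": time; "q": joint angles; "joint_vel": joint speeds; "joint_torque": joint torques, N m; "eef_pos": TCP position; "tool_rot": TCP orientation; "contact_force": force on the tool from outside, world axes, zero at the start; "torque": the same for the moment, N m; "gripper_width": opening from 0.0 (shut) to 1.0 (fully open).
Only numpy, scipy, OpenCV 4.12 (cv2) and the standard library are available. Lean on these libraries where they do the work, as an engineer would, in place of code of your own. Each camera call takes 0.05 s, during which the arm holds its last target. There are 200 camera calls.

## Task

The chain sprocket lies loosely on the upright output shaft of the gearmotor, turned the wrong way for its key. Without lifting or forcing it, push it round with a fingertip until its keyway stands over the key (the yellow paint marks on sprocket and shaft line up), then press its hub straight down until it is fully home on the shaft. Then take the hand away, and leave the other things on the bench alone.

Things in the scene. Friction and masses are not known exactly. Their poses are not given: they have to be found in the camera images.
- sprocket: steel chain sprocket, 168 mm over its 40 teeth, about 0.42 kg. Origin: centre of the hub's underside; z up its axis; +x through the middle of the keyway (yellow paint marks on hub and rim). Starts level, 10 mm above its seat; turns with light friction, stays where left, and is held sideways by the shaft (1 mm play). Pressed off the key it stops on it, 1 to 3 mm down and a little tilted.
- hub_top (a point): centre of the hub's top face, 26 mm above the sprocket's origin. The hub is 60 mm in diameter with a 32 mm bore and one keyway 13 mm wide that reaches 22 mm from the axis; press on the ring-shaped face 16 to 30 mm from the axis.
- window (a point): centre of one of the sprocket's three open windows, 50 mm from its axis along its +x, half-way through the 7 mm thick wheel (6 to 13 mm above the sprocket's origin). Windows are centred at 0, 120 and 240 degrees and reach from 30 to 70 mm from the axis; straight spokes 14 mm wide stand at 60, 180 and 300 degrees and can be pushed sideways by a fingertip. 25 mm of free room below.
- keyway (a point): middle of the keyway at the hub's underside, 18 mm from the sprocket's axis along its +x; it lies on key when the sprocket is home.
- shaft: upright steel output shaft, fixed. Origin on its axis, 80 mm above the bench; z up; +x through the middle of the key. Dark flange (110 mm diameter, top 6 mm above the origin) with a yellow paint mark along +x, seen through the sprocket's windows. The nose, 30 mm diameter, ends 46 mm above the origin (flush with the hub's top face when home) and has a yellow mark on its end on the key's side.
- shaft_seat (a point): centre of the seat (top of the shaft's 44 mm collar), 20 mm above the origin of shaft; the sprocket's origin lies here when it is home.
- key (a point): foot of the brass key, 18 mm from the shaft's axis along the shaft's +x, at seat height. The key is 10 mm wide, 9 mm high with a rounded top, and reaches 20 mm from the axis.
- seal (a joint): how far (m) the black rubber dust seal round the shaft's collar is pushed down: 0 at the start, 0.010 when the sprocket is home. It carries the sprocket just clear of the key, yields to about 11 N (the sprocket's weight of about 4 N included) and stays where it is pushed.
- gearmotor: grey worm gearcase, 136 x 136 mm, 80 mm high, with a blue motor (77 mm diameter, top 82 mm above the bench) that reaches 202 mm out along its own -y. Heavy, fixed. Origin on the bench under the shaft's axis.
- retaining_bolt: loose steel bolt with nut, 80 mm long, lying on the bench: leave alone. Origin at its middle underneath
- wrench: loose adjustable wrench, 197 mm long, lying on the bench: leave alone. Origin at its middle underneath
- oil_can: loose pump oil can, 152 mm high, standing: leave alone. Origin at its middle underneath
- tape_measure: loose yellow tape measure, 62 mm high, standing: leave alone. Origin at its middle underneath
- glue_bottle: loose glue bottle, 176 mm high, standing: leave alone. Origin at its middle underneath
- screwdriver_4: loose blue screwdriver, 245 mm long, lying: leave alone. Origin at its middle underneath

How it is judged:
On the way, in this order (a step that is already met when the one before it is completed fails the run):
1. the sprocket is turned until its keyway stands over the key (horizontal distance between keyway and key below 0.005 m), for 0.05 s.
2. the sprocket is pressed home (z of sprocket in the frame of shaft_seat below 0.002 m and horizontal distance between keyway and key below 0.005 m), for 0.2 s.
At the end, for the whole second after the job is handed in: the sprocket rests level (within 3 degrees) and still, with its hub on the seat (within 2 mm) and its keyway on the key (within 5 mm) (all of step 2 and z of sprocket in the frame of shaft_seat above -0.002 m and angle between sprocket's own z axis and vertical below 0.05 rad and linear speed of sprocket below 0.02 m/s and angular speed of sprocket below 0.2 rad/s); the robot touches nothing.
It fails at once if the sprocket is lifted (more than 6 mm above where it lay) or tipped (z of sprocket in the frame of shaft_seat above 0.016 m or angle between sprocket's own z axis and vertical above 0.2 rad).
It fails at once if the sprocket is forced: the fingers squeeze or press it with more than 60 N (contact force between the fingers and sprocket above 60 N).
It fails at once if another thing on the bench is moved by more than 30 mm (distance of any of retaining_bolt, wrench, oil_can, tape_measure, glue_bottle, screwdriver_4 from where it was at the start of the episode above 0.03 m).
It also fails if it takes over 58 s, if anything falls off the work surface, if the arm or the gripper's body presses on something with over 40 N, if the wrist force passes 120 N, or if a joint passes its speed limit or range.

## Working session

There is one attempt and no reset: what is moved stays moved. The work goes in short steps, Python scripts to look and compute and a tool call to move; the robot and the scene stay as the last step left them, time stands still between calls to the robot, and variables do not carry over. Pictures are saved under pics/ and viewed, about 8 in all and at most 12, crops included, and the job is handed in when it is done.

Besides the shell and the picture viewer there is one more tool, called as name(argument=value, ...) on one line, values as JSON. drive_tool: Moves the arm, as the interface text tells. Its arguments: {"type":"object","properties":{"series":{"type":"array"},"force":{"type":"number"}},"required":["series"]}

```bash
mkdir -p pics
cat > h.py <<'E'
import numpy as np, cv2
from station import bot
from scipy.spatial.transform import Rotation as R
def cam(n):
    c=bot.read_camera(n); c['R']=cv2.Rodrigues(np.array(c['rvec'],float))[0]; c['t']=np.array(c['tvec'],float).ravel(); c['K']=np.array(c['camera_matrix'],float); c['pixels']=np.ascontiguousarray(c['pixels']); return c
def ray(c,uv,z):
    d=c['R'].T@np.linalg.inv(c['K'])@np.array([uv[0],uv[1],1.]); o=-c['R'].T@c['t']
    return o+d*(z-o[2])/d[2]
def proj(c,p):
    q=c['K']@(c['R']@np.array(p,float)+c['t']); return q[:2]/q[2]
E
python3 - <<'E'
from h import *
for n in("scene","top"):
    c=cam(n); cv2.imwrite(f"pics/{n}0.png",c['pixels']); print(n,-c['R'].T@c['t'],c['K'][0,0])
o=bot.get_obs(); print({k:np.round(v,3) for k,v in o.items()})
E
```

```text
scene [-0.33706851 -0.55758918  0.67637141] 553.943233194863
top [ 0.32347969 -0.16149286  1.08462322] 476.22741931385434
{'t': np.float64(0.1), 'q': array([-1.43 ,  0.478,  0.022,  1.556, -0.012,  1.109, -0.083]), 'joint_vel': array([ 0.   , -0.001,  0.   , -0.001,  0.001, -0.001, -0.002]), 'joint_torque': array([ 4.0000e-03, -5.9775e+01,  1.6130e+00, -2.8196e+01,  1.3000e-02,
        5.0000e-03,  0.0000e+00]), 'eef_pos': array([0.166, 0.654, 0.252]), 'tool_rot': array([-0.   ,  0.124,  0.992, -0.001]), 'contact_force': array([0.404, 0.438, 0.896]), 'torque': array([-0.038, -0.   , -0.021]), 'gripper_width': np.float64(1.001)}
```

View pics/top0.png

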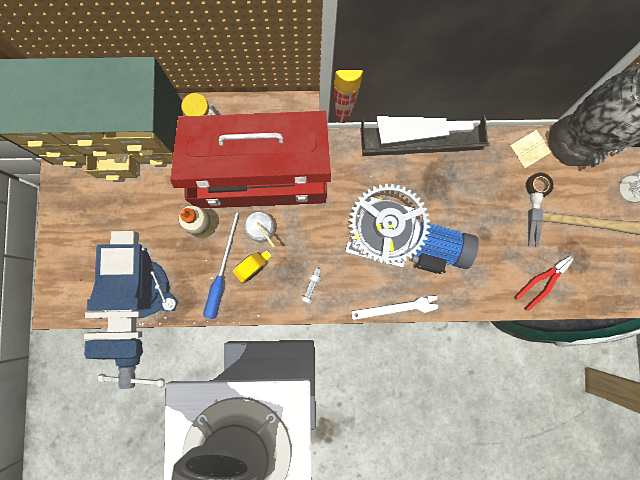

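View pics/scene0.png

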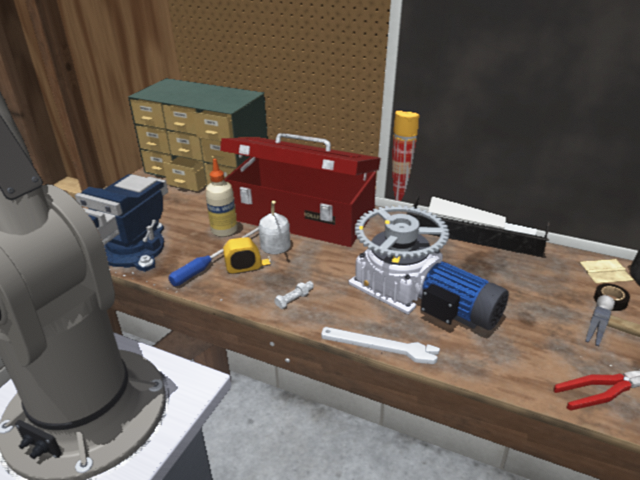

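The top view shows the sprocket centred near (390,223), with the motor to the right. In the scene view it is near (402,230). Next I'll enlarge the crops and mask the yellow.

Run:
```python
from h import *
ims=[]
for n,(x,y) in (("top",(340,175)),("scene",(350,190))):
    c=cam(n); p=c['pixels']; hsv=cv2.cvtColor(p,cv2.COLOR_BGR2HSV)
    m=cv2.inRange(hsv,(20,130,110),(36,255,255)); M=np.zeros_like(m); M[y:y+100,x:x+105]=m[y:y+100,x:x+105]
    k,l,s,ce=cv2.connectedComponentsWithStats(M)
    for i in range(1,k):
        print(n,np.round(ce[i],1),s[i][4],[np.round(ray(c,ce[i],z)[:2],4) for z in (.136,.126,.123,.086)])
    ims.append(cv2.resize(p[y:y+100,x:x+100],(590,590),interpolation=cv2.INTER_CUBIC)[:, :400*1 if 0 else 590])
    print(n, np.round(proj(c,ray(cam("top"),(390,223),.136)),1))
cv2.imwrite("pics/c1.png",cv2.resize(np.hstack(ims),(800,400)))
cv2.imwrite("pics/c1t.png",ims[0])
```

```text
top [379.3 197.5] 6 [array([ 0.5301, -0.3092]), array([ 0.5323, -0.3108]), array([ 0.533 , -0.3113]), array([ 0.541, -0.317])]
top [378.1 226.5] 17 [array([ 0.4705, -0.3046]), array([ 0.472 , -0.3061]), array([ 0.4725, -0.3066]), array([ 0.4782, -0.3122])]
top [390.3 226.2] 11 [array([ 0.4708, -0.3292]), array([ 0.4723, -0.331 ]), array([ 0.4728, -0.3315]), array([ 0.4785, -0.338 ])]
top [356.3 236.3] 13 [array([ 0.4514, -0.26  ]), array([ 0.4527, -0.261 ]), array([ 0.4531, -0.2613]), array([ 0.4581, -0.2652])]
top [391.5 246.3] 26 [array([ 0.4299, -0.33  ]), array([ 0.431 , -0.3318]), array([ 0.4314, -0.3323]), array([ 0.4355, -0.3389])]
top [390. 223.]
scene [386.6 221.9] 11 [array([ 0.4739, -0.3035]), array([ 0.4889, -0.2988]), array([ 0.4934, -0.2974]), array([ 0.5489, -0.28  ])]
scene [361.  227.5] 6 [array([ 0.4384, -0.2679]), array([ 0.4528, -0.2625]), array([ 0.4571, -0.2609]), array([ 0.5102, -0.2411])]
scene [395.4 259.6] 35 [array([ 0.3715, -0.3542]), array([ 0.3846, -0.3504]), array([ 0.3886, -0.3493]), array([ 0.4371, -0.3354])]
scene [400.7 224. ]
```

View pics/c1.png

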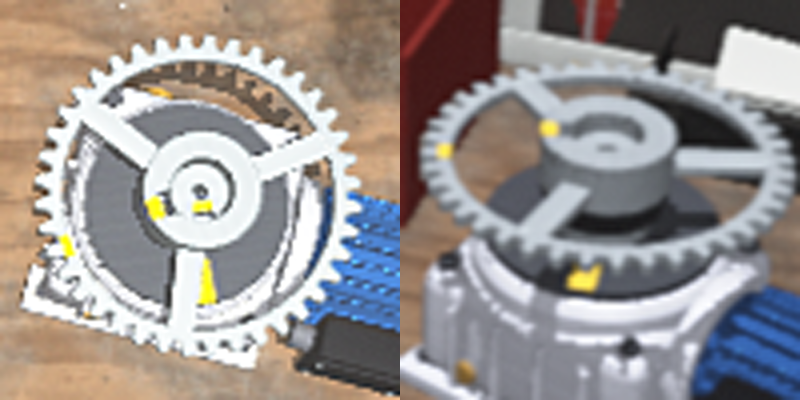

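The crop shows the sprocket's hub and rim marks pointing at about 112°. The shaft's nose and flange marks point at about 190°. So the sprocket has to turn about +78°, counter-clockwise from above. I'll refine the numbers and check the heights along the travel path.

Run:
```python
from h import *
t=cam("top"); s=cam("scene")
def tri(a,b):
    A=[];B=[]
    for c,uv in((t,a),(s,b)):
        P=c['K']@np.c_[c['R'],c['t']]
        for i in(0,1): A.append(uv[i]*P[2]-P[i])
    X=np.linalg.svd(np.array(A))[2][-1]; return X[:3]/X[3]
print("handle",tri((251,138),(302,138)),"bottle",tri((187,214),(215,160)))
p=t['pixels']; g=cv2.cvtColor(p,cv2.COLOR_BGR2GRAY); crop=cv2.resize(g[175:275,340:440],None,fx=8,fy=8,interpolation=cv2.INTER_CUBIC)
for lo,hi,z in((90,140,.136),(290,345,.123)):
    C=cv2.HoughCircles(crop,cv2.HOUGH_GRADIENT,1.5,400,param1=120,param2=20,minRadius=lo,maxRadius=hi)
    u=C[0,0]; uv=(340+(u[0]+.5)/8-.5,175+(u[1]+.5)/8-.5); print(u,uv,ray(t,uv,z))
c0=np.array([.480,-.329])
print("hubC guess proj",proj(t,[*c0,.136]),proj(t,[*c0,.126]))
for nm,a in dict(hub=(.4705,-.3046),rim=(.4531,-.2613),nose=(.4723,-.331),flT=(.4355,-.3389),flS=(.4371,-.3354)).items():
    d=np.array(a)-c0; print(nm,np.degrees(np.arctan2(d[1],d[0]))%360,np.hypot(*d))
```

```text
handle [ 0.64002949 -0.05385613  0.1886001 ] bottle [0.4936116  0.07110358 0.17906557]
[402.75 377.25 115.65] (np.float32(389.90625), np.float32(221.71875)) [ 0.47989306 -0.32881775  0.136     ]
[396.75 416.25 296.3 ] (np.float32(389.15625), np.float32(226.59375)) [ 0.47196672 -0.32918317  0.123     ]
hubC guess proj [389.99421319 221.66493646] [389.16229701 222.47779918]
hub 111.27316549389448 0.02618415551435642
rim 111.66996388070656 0.07284847287349272
nose 194.5602756193569 0.007955501241279507
flT 192.54243982393422 0.04558793700092161
flS 188.48504395337505 0.043374762247187004
```

drive_tool(series=[-1, 0, -25, -35, 0, 0, 0, -1, 0, -25, -35, 0, 0, 0, -1, 0, -25, -35, 0, 0, 0, -1, 0, -25, -35, 0, 0, 0, -1, 0, -25, -35, 0, 0, 0])

```text
t: 1.02
eef_pos: [0.1352, 0.5321, 0.4296]
tool_rot: [0.0, 0.124, 0.992, 0.0]
contact_force: [0.7, 0.1, 0.2]
gripper_width: 0.004
```

drive_tool(series=[-1, -57.5, -3, 0, 0, 0, 0.1047, -1, -57.5, -3, 0, 0, 0, 0.1047, -1, -57.5, -3, 0, 0, 0, 0.1047, -1, -57.5, -3, 0, 0, 0, 0.1047, -1, -57.5, -3, 0, 0, 0, 0.1047, -1, -57.5, -3, 0, 0, 0, 0.1047, -1, -57.5, -3, 0, 0, 0, 0.1047, -1, -57.5, -3, 0, 0, 0, 0.1047, -1, -57.5, -3, 0, 0, 0, 0.1047])

```text
t: 2.15
eef_pos: [0.5118, 0.2021, 0.4284]
tool_rot: [0.0, 0.562, 0.827, 0.0]
contact_force: [1.4, 0.4, 0.2]
gripper_width: 0.004
```

drive_tool(series=[-1, -57.5, -3, 0, 0, 0, 0.1047, -1, -57.5, -3, 0, 0, 0, 0.1047, -1, -57.5, -3, 0, 0, 0, 0.1047, -1, -57.5, -3, 0, 0, 0, 0.1047, -1, -57.5, -3, 0, 0, 0, 0.1047, -1, -57.5, -3, 0, 0, 0, 0.1047, -1, -57.5, -3, 0, 0, 0, 0.1047, -1, -57.5, -3, 0, 0, 0, 0.1047, -1, -57.5, -3, 0, 0, 0, 0.1047, -1, 0, 0, 0, 0, 0, 0])

```text
t: 3.4
eef_pos: [0.4618, -0.2986, 0.429]
tool_rot: [0.001, 0.878, 0.478, -0.0]
contact_force: [0.2, 0.6, 0.9]
gripper_width: -0.001
```

```bash
cat >> h.py <<'E'
C0=np.array([.480,-.329])
def rel(ang,r,z,yang=None):
    "shift (mm, tool frame) and wz to reach polar pose about the shaft, tool y pointing inward"
    o=bot.get_obs(); q=np.array(o['tool_rot']); r0=R.from_quat(q[[1,2,3,0]]).as_matrix()
    a=np.radians(ang); p=np.array([*(C0+r*np.array([np.cos(a),np.sin(a)])),z])
    y=a+np.pi if yang is None else np.radians(yang); Y=np.array([np.cos(y),np.sin(y),0]); Z=np.array([0,0,-1.]); T=np.c_[np.cross(Y,Z),Y,Z]
    print("pos",np.round(o['eef_pos'],4),"t",round(float(o['t']),2),"F",np.round(o['contact_force'],1),"shift mm",np.round(1000*r0.T@(p-o['eef_pos']),1),"rotvec",np.round(R.from_matrix(r0.T@T).as_rotvec(),4))
E
python3 -c "
from h import *
rel(132,.05,.2)"
```

```text
pos [ 0.4618 -0.2986  0.429 ] t 3.4 F [0.2 0.6 0.9] shift mm [ -2.5 -16.7 229. ] rotvec [0.0013 0.0005 0.2647]
```

drive_tool(series=[-1, -2.5, -16.7, 57, 0, 0, 0.1324, -1, 0, 0, 57, 0, 0, 0.1323, -1, 0, 0, 57, 0, 0, 0, -1, 0, 0, 38, 0, 0, 0, -1, 0, 0, 0, 0, 0, 0])

```text
t: 4.03
eef_pos: [0.449, -0.2849, 0.2171]
tool_rot: [-0.002, 0.931, 0.364, -0.002]
contact_force: [0.4, 1.1, 1.2]
gripper_width: 0.008
```

```bash
python3 -c "
from h import *
rel(132,.05,.13)
a=cam('wrist')['pixels'];b=cam('scene')['pixels'][150:310,300:460]
cv2.imwrite('pics/w1.png',np.hstack([cv2.resize(a,(480,360)),cv2.resize(b,(320,360))]))"
```

```text
pos [ 0.449  -0.2849  0.2171] t 4.03 F [0.4 1.1 1.2] shift mm [-6.3  3.8 87.1] rotvec [-0.0051  0.0026  0.0119]
```

View pics/w1.png

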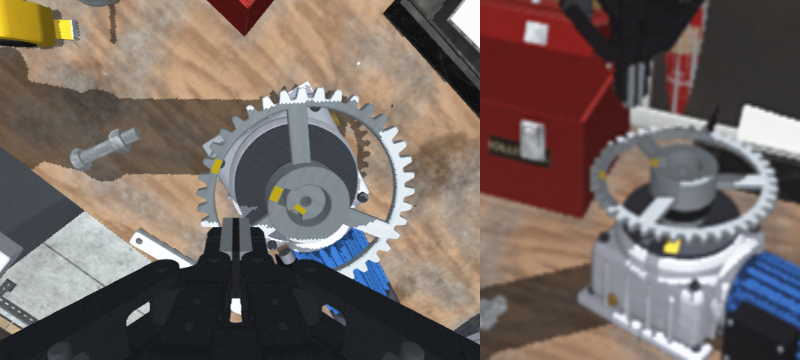

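Both views show the closed fingers above the sprocket. In the wrist view the tips are near (235,220), the hub near (308,203), and the marks at (215,167) and (275,195). I'll correct the offset and check by projection.

drive_tool(series=[-1, -6.3, 3.8, 27, 0, 0, 0.012, -1, 0, 0, 0, 0, 0, 0])

```text
t: 4.38
eef_pos: [0.4482, -0.294, 0.1931]
tool_rot: [0.0, 0.934, 0.358, 0.0]
contact_force: [0.7, -0.1, 0.3]
gripper_width: -0.004
```

```bash
python3 -c "
from h import *
rel(132,.05,.13)
c=cam('wrist')
for a,r,z in((0,0,.136),(112,.073,.123),(132,.05,.12),(172,.05,.12),(52,.05,.12),(292,.05,.12)):
    print(a,r,np.round(.75*proj(c,[C0[0]+r*np.cos(np.radians(a)),C0[1]+r*np.sin(np.radians(a)),z]),0))
o=bot.get_obs(); e=o['eef_pos'].copy();e[2]-=.022; print('tip',.75*proj(c,e))
cv2.imwrite('pics/w2.png',cv2.resize(c['pixels'],(480,360)))"
```

```text
pos [ 0.4482 -0.294   0.1931] t 4.38 F [ 0.7 -0.1  0.3] shift mm [ 0.2 -2.7 63.1] rotvec [ 0.0002 -0.0003 -0.0017]
0 0 [310. 208.]
112 0.073 [205. 166.]
132 0.05 [233. 200.]
172 0.05 [249. 242.]
52 0.05 [296. 128.]
292 0.05 [369. 222.]
tip [238.01697602 233.63289434]
```

View pics/w2.png

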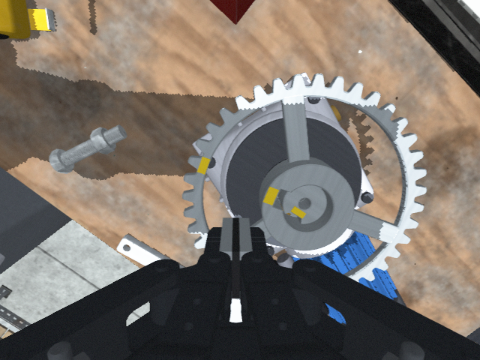

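The projections match the picture: hub at (310,208), and the 132° window spot at (233,200) is clear of the spokes. Now I'll lower the tips into the window.

drive_tool(series=[-1, 0, -2.7, 25, 0, 0, 0, -1, 0, 0, 20, 0, 0, 0, -1, 0, 0, 18, 0, 0, 0, -1, 0, 0, 0, 0, 0, 0])

```text
t: 4.92
eef_pos: [0.4462, -0.2915, 0.1292]
tool_rot: [-0.0, 0.934, 0.358, -0.0]
contact_force: [0.3, -0.9, 0.7]
gripper_width: 0.001
```

drive_tool(series=[-1, -5.2, 0.3, 0, 0, 0, -0.1047, -1, -5.2, 0.3, 0, 0, 0, -0.1047, -1, -5.2, 0.3, 0, 0, 0, -0.1047, -1, -5.2, 0.3, 0, 0, 0, -0.1047, -1, -5.2, 0.3, 0, 0, 0, -0.1047, -1, -5.2, 0.3, 0, 0, 0, -0.1047, -1, 0, 0, 0, 0, 0, 0])

```text
t: 5.8
eef_pos: [0.4313, -0.3194, 0.1305]
tool_rot: [0.001, 0.778, 0.628, 0.0]
contact_force: [0.3, 0.2, 0.3]
gripper_width: -0.003
```

```bash
cat >> h.py <<'E'
def yellow():
    c=cam("top"); hsv=cv2.cvtColor(c['pixels'],cv2.COLOR_BGR2HSV); m=cv2.inRange(hsv,(20,130,110),(36,255,255))
    k,l,s,ce=cv2.connectedComponentsWithStats(m)
    for i in range(1,k):
        for nm,z,rr in(("hub",.136,(.022,.031)),("rim",.123,(.068,.078)),("nose",.126,(.004,.014)),("flange",.086,(.036,.055))):
            d=ray(c,ce[i],z)[:2]-C0
            if rr[0]<np.hypot(*d)<rr[1]: print(nm,np.round(ce[i],1),s[i][4],"ang",round(np.degrees(np.arctan2(d[1],d[0]))%360,1),"r",round(1e3*np.hypot(*d),1))
    return c
E
python3 -c "
from h import *
rel(168,.05,.13)
yellow()"
```

```text
pos [ 0.4313 -0.3194  0.1305] t 5.8 F [0.3 0.2 0.3] shift mm [ 0.8 -0.4  0.5] rotvec [ 0.002   0.0005 -0.0036]
```

drive_tool(series=[-1, -5.2, 0.3, 0, 0, 0, -0.1047, -1, -5.2, 0.3, 0, 0, 0, -0.1047, -1, -5.2, 0.3, 0, 0, 0, -0.1047, -1, -5.2, 0.3, 0, 0, 0, -0.1047, -1, -5.2, 0.3, 0, 0, 0, -0.1047, -1, -5.2, 0.3, 0, 0, 0, -0.1047, -1, 0, 0, 0, 0, 0, 0])

```text
t: 6.72
eef_pos: [0.4345, -0.3494, 0.1297]
tool_rot: [0.0, 0.547, 0.837, -0.0]
contact_force: [-0.0, -0.2, -0.1]
gripper_width: 0.001
```

```bash
sed -i 's/def yellow():/def yellow(n="top"):/; s/c=cam("top"); hsv/c=cam(n); hsv/' h.py; python3 -c "
from h import *
rel(204,.05,.13)
a=yellow()['pixels'][155:295,310:450];print();b=yellow('scene')['pixels'][170:310,330:470]
cv2.imwrite('pics/p1.png',cv2.resize(np.hstack([a,b]),(800,400)))"
```

```text
pos [ 0.4345 -0.3494  0.1297] t 6.72 F [-0.  -0.2 -0.1] shift mm [ 0.1 -0.1 -0.3] rotvec [ 0.0003  0.0006 -0.0046]
nose [388.3 226.3] 3 ang 165.8 r 8.2

nose [395.  228.5] 8 ang 123.5 r 10.9
rim [379.9 246.6] 7 ang 166.2 r 68.2
flange [379.9 246.6] 7 ang 116.1 r 36.3
flange [395.3 259. ] 31 ang 187.7 r 41.7
```

View pics/p1.png

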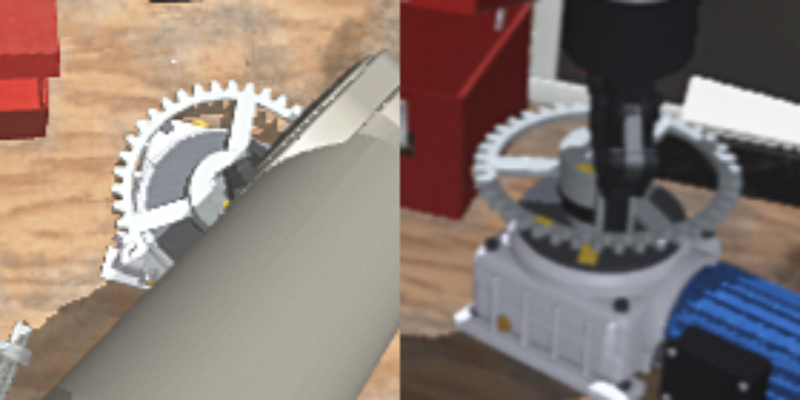

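The sprocket has followed the finger. Its rim mark is at about 164° (scene crop (540,218)), and the flange mark is at about 189°. I'll turn it 20° more, lift out, and measure.

drive_tool(series=[-1, -4.4, 0.2, 0, 0, 0, -0.0873, -1, -4.4, 0.2, 0, 0, 0, -0.0873, -1, -4.4, 0.2, 0, 0, 0, -0.0873, -1, -4.4, 0.2, 0, 0, 0, -0.0873, -1, 0, 0, 0, 0, 0, 0])

```text
t: 7.45
eef_pos: [0.4442, -0.3636, 0.1293]
tool_rot: [0.0, 0.393, 0.92, 0.0]
contact_force: [0.7, 0.2, -1.4]
gripper_width: 0.001
```

```bash
python3 -c "
from h import *
rel(224,.05,.13)
yellow();print();c=yellow('scene');b=c['pixels'][190:270,350:460]
cv2.imwrite('pics/p2.png',cv2.resize(b,(770,560),interpolation=cv2.INTER_CUBIC))
for a in (180,185,190,195):
  r=np.radians(a); print(a,[np.round((proj(c,[C0[0]+q*np.cos(r),C0[1]+q*np.sin(r),z])-[350,190])*7,0) for q,z in((.026,.136),(.073,.123),(.045,.086))])"
```

```text
pos [ 0.4442 -0.3636  0.1293] t 7.45 F [ 0.7  0.2 -1.4] shift mm [-0.  -0.2 -0.7] rotvec [ 0.0001  0.0001 -0.0041]
nose [389.9 226.3] 10 ang 188.6 r 8.0
hub [391.  233.7] 7 ang 182.5 r 24.6

nose [399.7 229.5] 11 ang 176.3 r 5.7
rim [393.7 250.4] 9 ang 187.8 r 68.3
flange [395.5 258.9] 31 ang 188.2 r 41.3
180 [array([327., 284.]), array([262., 426.]), array([291., 486.])]
185 [array([335., 286.]), array([288., 431.]), array([306., 489.])]
190 [array([344., 287.]), array([314., 436.]), array([322., 491.])]
195 [array([353., 288.]), array([340., 439.]), array([337., 493.])]
```

View pics/p2.png

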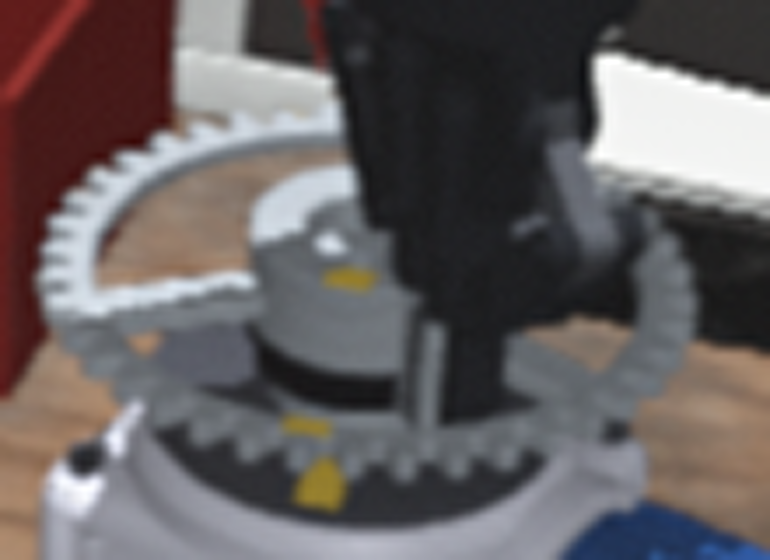

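In the crop the rim mark (307,426) and the flange mark (321,484) almost line up. I'll back off, lift, and swing away for a clean measurement from above.

drive_tool(series=[-1, 3, 0, 0, 0, 0, 0, -1, 0, 0, -30, 0, 0, 0, -1, 0, 0, -50, 0, 0, 0, -1, 0, 0, -60, 0, 0, 0, -1, -40, 0, -40, 0, 0, 0, -1, -60, 0, 0, 0, 0, 0, -1, -60, 0, 0, 0, 0, 0, -1, 0, 0, 0, 0, 0, 0])

```text
t: 8.55
eef_pos: [0.5546, -0.4781, 0.306]
tool_rot: [-0.001, 0.392, 0.92, -0.0]
contact_force: [-1.4, 0.4, -1.1]
gripper_width: 0.008
```

```bash
python3 -c "
from h import *
rel(224,.05,.13)
c=yellow();print();yellow('scene');b=c['pixels'][175:275,340:440]
cv2.imwrite('pics/p3.png',cv2.resize(b,(600,600),interpolation=cv2.INTER_CUBIC))"
```

```text
pos [ 0.5546 -0.4781  0.306 ] t 8.55 F [-1.4  0.4 -1.1] shift mm [ 1.587e+02 -1.000e-01  1.764e+02] rotvec [-0.002  -0.0024 -0.0025]
nose [390.1 226.2] 11 ang 191.8 r 7.8

nose [399.7 229.5] 11 ang 176.3 r 5.7
rim [393.4 250.4] 8 ang 187.3 r 68.2
flange [395.6 258.9] 32 ang 188.4 r 41.4
```

View pics/p3.png

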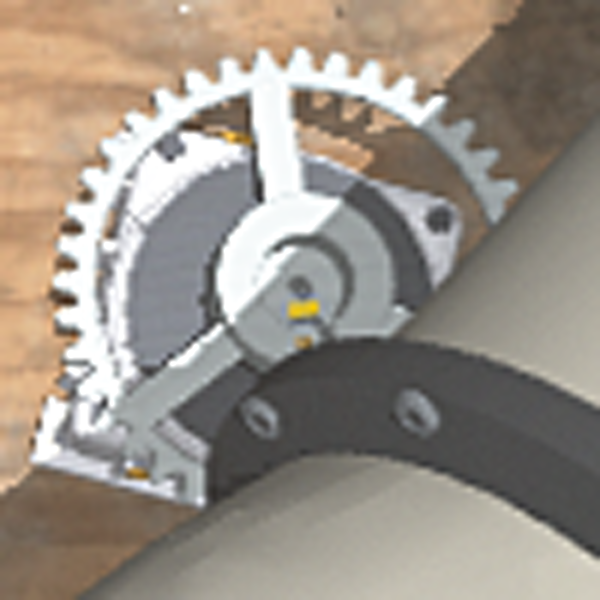

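The arm still hides part of the top view (the rim mark at the bottom), so I'll use the wrist camera, which faces the sprocket from here.

```bash
python3 -c "
from h import *
c=yellow('wrist')
u,v=np.round(proj(c,[*C0,.12])).astype(int);print(u,v)
u=np.clip(u,130,510);v=np.clip(v,120,360)
cv2.imwrite('pics/p4.png',cv2.resize(c['pixels'][v-120:v+120,u-130:u+130],(780,600),interpolation=cv2.INTER_CUBIC))
print(u,v)
t=cam('top')
for p in((271,90),(281,180)): print(ray(t,(340+p[0]/6-.4,175+p[1]/6-.4),.123)[:2]-C0)
"
```

```text
387 -1
387 120
[0.06937973 0.00591525]
[0.0378187  0.00366179]
```

View pics/p4.png

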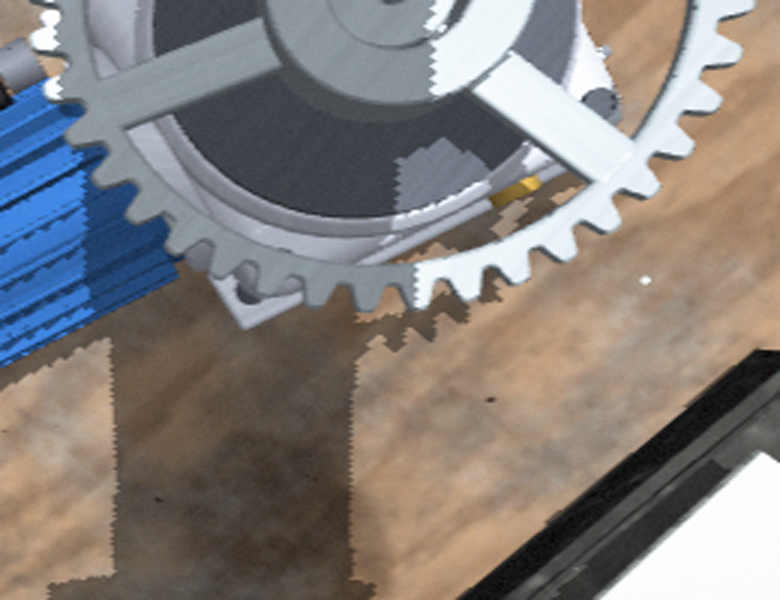

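The view is cut off above the hub (crop top edge), but the top-view spoke gives a sprocket angle of about 185°. I'll shift the tool so the wrist camera sees the whole sprocket.

drive_tool(series=[-1, 50, 0, 0, 0, 0, 0, -1, 50, 0, 0, 0, 0, 0, -1, 0, 0, 0, 0, 0, 0, -1, 0, 0, 0, 0, 0, 0])

```text
t: 9.25
eef_pos: [0.4837, -0.4044, 0.3107]
tool_rot: [0.001, 0.391, 0.92, 0.0]
contact_force: [0.3, -0.3, 0.0]
gripper_width: -0.002
```

```bash
python3 -c "
from h import *
rel(224,.05,.13)
c=yellow('wrist')
u,v=np.round(proj(c,[*C0,.12])).astype(int);print(u,v)
u=np.clip(u,130,510);v=np.clip(v,120,360);print(u,v)
cv2.imwrite('pics/p5.png',cv2.resize(c['pixels'][v-120:v+120,u-130:u+130],(780,720),interpolation=cv2.INTER_CUBIC)[:600])
print([np.round((proj(c,[C0[0],C0[1],z])-[u-130,v-120])*3) for z in(.136,.126,.123,.086)])
"
```

```text
pos [ 0.4837 -0.4044  0.3107] t 9.25 F [ 0.3 -0.3  0. ] shift mm [ 57.2  -0.6 180.6] rotvec [ 0.0014  0.0022 -0.0014]
rim [302.2  83.4] 117 ang 186.7 r 73.3
flange [331.9 111.5] 395 ang 187.2 r 43.5
hub [353.8 123.8] 140 ang 186.8 r 26.7
nose [371.5 138.4] 77 ang 184.1 r 8.7
379 146
379 146
[array([400., 362.]), array([393., 360.]), array([391., 360.]), array([370., 353.])]
```

View pics/p5.png

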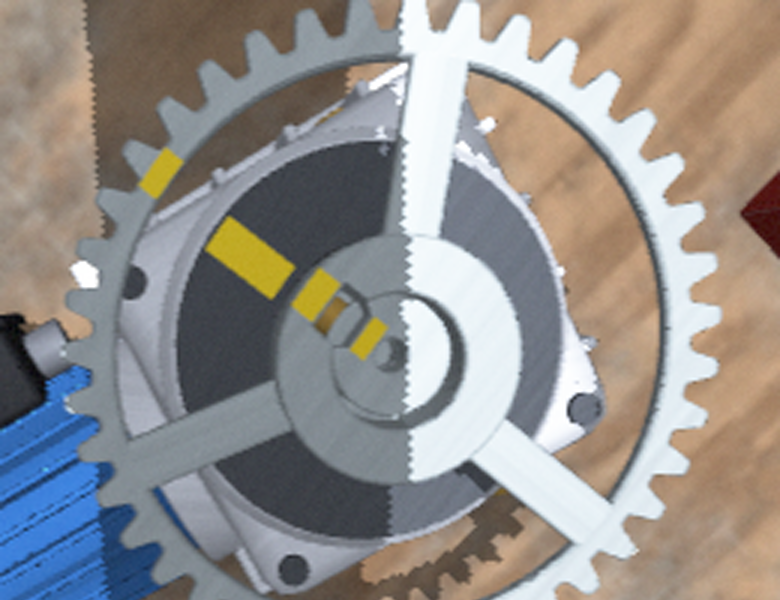

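The marks line up. The wrist view puts hub and rim at 186.8° and the flange at 187.2°, and the brass key shows in the keyway at crop (333,312). Next I'll centre over the hub with the fingers open about 36 mm, to press both sides of the ring.

```bash
python3 -c "
from h import *
rel(0,0,.2,44)"
```

```text
pos [ 0.4841 -0.4048  0.3104] t 9.3 F [-0.8  0.8 -0.4] shift mm [ 57.7  49.6 110.4] rotvec [ 0.0009  0.0022 -0.0014]
```

drive_tool(series=[-0.15, 29, 25, 0, 0, 0, 0, -0.15, 28.7, 24.6, 0, 0, 0, 0, -0.15, 0, 0, 40, 0, 0, 0, -0.15, 0, 0, 40, 0, 0, 0, -0.15, 0, 0, 30, 0, 0, 0, -0.15, 0, 0, 0, 0, 0, 0, -0.15, 0, 0, 0, 0, 0, 0])

```text
t: 10.18
eef_pos: [0.4803, -0.3296, 0.2005]
tool_rot: [0.001, 0.392, 0.92, -0.0]
contact_force: [-0.5, 0.1, 0.7]
gripper_width: 0.427
```

```bash
python3 -c "
from h import *
rel(0,0,.16,44);print(bot.get_obs()['gripper_width'])
a=cam('scene')['pixels'][160:260,350:450];b=cam('wrist')['pixels']
cv2.imwrite('pics/p6.png',np.hstack([cv2.resize(a,(360,360)),cv2.resize(b,(440,360))]))"
```

```text
pos [ 0.4803 -0.3296  0.2005] t 10.18 F [-0.5  0.1  0.7] shift mm [ 0.7  0.2 40.5] rotvec [ 0.0003  0.002  -0.002 ]
0.4267468860429611
```

View pics/p6.png

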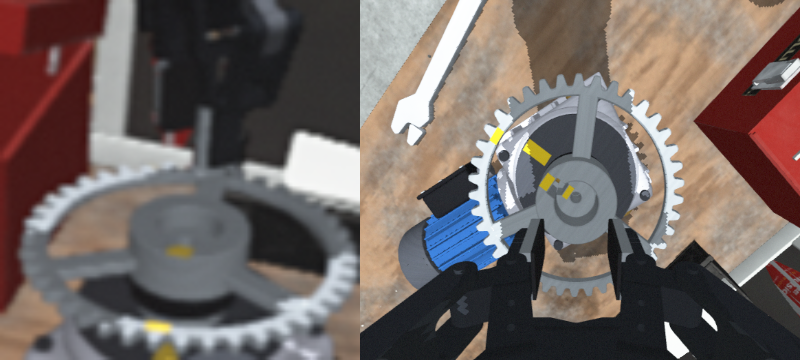

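The fingers straddle the hub axis: the gap is centred at about x=575 in the wrist view, the hub at about 577. The marks are still aligned. Going down in small steps.

drive_tool(series=[-0.15, 0.7, 0.2, 20, 0, 0, 0, -0.15, 0, 0, 14, 0, 0, 0, -0.15, 0, 0, 4, 0, 0, 0, -0.15, 0, 0, 2, 0, 0, 0, -0.15, 0, 0, 2, 0, 0, 0, -0.15, 0, 0, 0, 0, 0, 0])

```text
t: 11.02
eef_pos: [0.4791, -0.3281, 0.1575]
tool_rot: [0.0, 0.391, 0.92, 0.0]
contact_force: [-0.3, -0.2, -0.2]
gripper_width: 0.429
```

drive_tool(series=[-0.15, 0, 0, 2, 0, 0, 0, -0.15, 0, 0, 2, 0, 0, 0, -0.15, 0, 0, 0, 0, 0, 0])

```text
t: 11.4
eef_pos: [0.4792, -0.3283, 0.154]
tool_rot: [0.0, 0.392, 0.92, 0.0]
contact_force: [-0.6, 0.6, 4.5]
gripper_width: 0.43
```

drive_tool(series=[-0.15, 0, 0, 1.5, 0, 0, 0, -0.15, 0, 0, 1.5, 0, 0, 0, -0.15, 0, 0, 0, 0, 0, 0])

```text
t: 11.78
eef_pos: [0.4792, -0.3283, 0.1511]
tool_rot: [0.0, 0.392, 0.92, 0.0]
contact_force: [-0.9, 1.1, 6.1]
gripper_width: 0.424
```

drive_tool(series=[-0.15, 0, 0, 1.5, 0, 0, 0, -0.15, 0, 0, 1.5, 0, 0, 0, -0.15, 0, 0, 0, 0, 0, 0])

```text
t: 12.15
eef_pos: [0.4792, -0.3284, 0.1481]
tool_rot: [0.0, 0.392, 0.92, 0.0]
contact_force: [-0.3, 0.8, 5.4]
gripper_width: 0.42
```

drive_tool(series=[-0.15, 0, 0, 1, 0, 0, 0, -0.15, 0, 0, 1, 0, 0, 0, -0.15, 0, 0, 0, 0, 0, 0])

```text
t: 12.52
eef_pos: [0.4792, -0.3283, 0.147]
tool_rot: [0.001, 0.392, 0.92, 0.0]
contact_force: [-3.4, 3.5, 13.6]
gripper_width: 0.425
```

drive_tool(series=[-0.15, 0, 0, 1, 0, 0, 0, -0.15, 0, 0, 0, 0, 0, 0])

```text
t: 12.78
eef_pos: [0.4793, -0.3284, 0.1469]
tool_rot: [0.001, 0.392, 0.92, 0.0]
contact_force: [-6.3, 4.9, 21.8]
gripper_width: 0.425
```

The force rose to 22 N at z = 0.147, about where home should be. I'll press 0.5 mm more, hold, then lift and check.

drive_tool(series=[-0.15, 0, 0, 0.5, 0, 0, 0, -0.15, 0, 0, 0, 0, 0, 0, -0.15, 0, 0, 0, 0, 0, 0])

```text
t: 13.15
eef_pos: [0.4793, -0.3284, 0.1469]
tool_rot: [0.001, 0.392, 0.92, 0.001]
contact_force: [-7.9, 4.9, 25.6]
gripper_width: 0.424
```

drive_tool(series=[-0.15, 0, 0, -5, 0, 0, 0, -0.15, 0, 0, -30, 0, 0, 0, -0.15, 0, 0, -60, 0, 0, 0, -0.15, 0, 0, -60, 0, 0, 0, -0.15, -30, -25, -20, 0, 0, 0, -0.15, -30, -25, 0, 0, 0, 0, -0.15, 0, 0, 0, 0, 0, 0, -0.15, 0, 0, 0, 0, 0, 0])

```text
t: 14.15
eef_pos: [0.4845, -0.4052, 0.3181]
tool_rot: [-0.001, 0.391, 0.92, 0.0]
contact_force: [-0.1, 1.0, 0.2]
gripper_width: 0.422
```

```bash
python3 -c "
from h import *
rel(0,0,.2,44)
c=cam('wrist'); hsv=cv2.cvtColor(c['pixels'],cv2.COLOR_BGR2HSV); m=cv2.inRange(hsv,(20,130,110),(36,255,255))
k,l,s,ce=cv2.connectedComponentsWithStats(m)
for i in range(1,k):
  if s[i][4]>40:
    print(np.round(ce[i],1),s[i][4],[(z,round(np.degrees(np.arctan2(*(ray(c,ce[i],z)[:2]-C0)[::-1]))%360,1),round(1e3*np.hypot(*(ray(c,ce[i],z)[:2]-C0)),1)) for z in(.136,.126,.113,.086)])
u,v=np.round(proj(c,[*C0,.12])).astype(int);u=np.clip(u,130,510);v=np.clip(v,120,360)
b=cam('scene')['pixels'][190:270,355:455]
cv2.imwrite('pics/p7.png',np.hstack([cv2.resize(c['pixels'][v-120:v+120,u-130:u+130],(400,370)),cv2.resize(b,(400,370),interpolation=cv2.INTER_CUBIC)]))"
```

```text
pos [ 0.4845 -0.4052  0.3181] t 14.15 F [-0.1  1.   0.2] shift mm [ 57.8  49.6 118.2] rotvec [ 0.0002 -0.0015 -0.0014]
[303.   85.2] 102 [(0.136, np.float64(187.8), np.float64(71.6)), (0.126, np.float64(187.4), np.float64(72.3)), (0.113, np.float64(186.7), np.float64(73.3)), (0.086, np.float64(185.5), np.float64(75.4))]
[331.8 111.4] 379 [(0.136, np.float64(190.6), np.float64(44.2)), (0.126, np.float64(189.9), np.float64(44.1)), (0.113, np.float64(189.1), np.float64(43.9)), (0.086, np.float64(187.2), np.float64(43.5))]
[351.7 123.3] 124 [(0.136, np.float64(188.3), np.float64(27.3)), (0.126, np.float64(187.0), np.float64(26.6)), (0.113, np.float64(185.2), np.float64(25.7)), (0.086, np.float64(181.2), np.float64(24.0))]
[357.6 129.2] 46 [(0.136, np.float64(190.4), np.float64(21.3)), (0.126, np.float64(188.9), np.float64(20.3)), (0.113, np.float64(186.8), np.float64(19.2)), (0.086, np.float64(181.3), np.float64(16.8))]
[370.4 137.4] 74 [(0.136, np.float64(187.7), np.float64(10.0)), (0.126, np.float64(183.7), np.float64(8.7)), (0.113, np.float64(176.4), np.float64(7.2)), (0.086, np.float64(147.3), np.float64(4.7))]
```

View pics/p7.png

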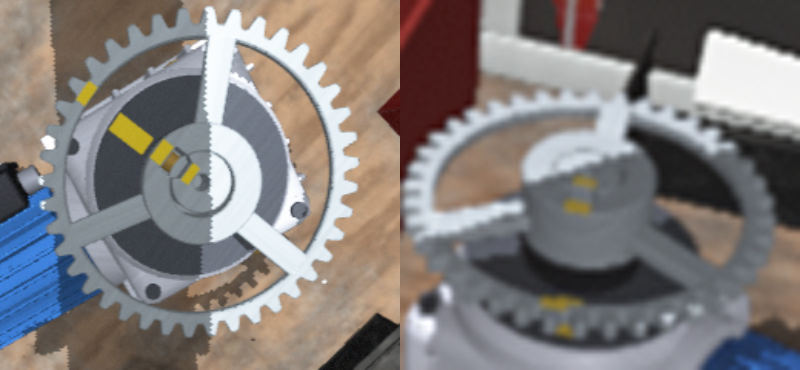

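The wrist view shows hub and rim marks at 187.0° and 186.7°, against 187.2° for the flange. The scene crop shows the hub top flush with the nose. I'll check the height in the scene view, using the nose mark as reference.

```bash
python3 -c "
from h import *
c=cam('scene'); hsv=cv2.cvtColor(c['pixels'],cv2.COLOR_BGR2HSV); m=cv2.inRange(hsv,(18,90,90),(36,255,255)); m[:190]=0;m[270:]=0;m[:,:375]=0;m[:,430:]=0
k,l,s,ce=cv2.connectedComponentsWithStats(m)
for i in range(1,k): print(np.round(ce[i],2),s[i])
a=np.radians(187.1)
for nm,r,z in(('nose',.0087,.126),('hub',.0266,.126),('hub+2',.0266,.128),('hub+10',.0266,.136),('rim',.0733,.113),('fl',.0435,.086)): print(nm,np.round(proj(c,[C0[0]+r*np.cos(a),C0[1]+r*np.sin(a),z]),2))
"
```

```text
[400.57 228.71] [399 228   5   2   7]
[398.54 234.23] [396 233   6   3  13]
[394.1  254.95] [390 254  10   3  21]
[395.67 261.11] [394 260   4   3   9]
nose [399.98 230.47]
hub [398.04 235.83]
hub+2 [398.11 234.89]
hub+10 [398.39 231.11]
rim [392.29 256.76]
fl [394.85 259.52]
```

The residuals are the same for nose (-1.8 px), hub (-1.6) and rim (-1.8). That puts the sprocket at seat height to about 0.5 mm, so I'm handing in.

```bash
python3 -c "
from station import bot
print(bot.hand_in())"
```

```text
the job is handed in; nothing more can be done
None
```

The sprocket is turned onto its key and pressed home, and the job is handed in. No verdict was reported.

- **Turning:** I pushed one spoke round about 75° with the closed fingertips until the keyway stood over the key. Before pressing, the sprocket's marks read 186.8° and the shaft's flange mark 187.2°.
- **Pressing:** I pressed both sides of the hub ring with partly opened fingers. The seal gave way at about 5–6 N, and the force then rose to about 26 N upwards (plus about 9 N sideways) at a firm stop. I then lifted the hand clear.
- **Last checks:** The hub and rim marks read 187.0° and 186.7° against 187.2° for the flange mark. The hub top is flush with the shaft nose, and the height is within about 0.5 mm of the seat by comparing pixel offsets. The tool force was about zero with the hand some 17 cm above the hub.
- **Disagreements:** The small nose mark read about 184°, which I put down to its short radius. The scene camera showed a constant offset of about 1.7 pixels on the nose, hub and rim marks, and the flange mark, partly hidden, was off by 1.6 pixels the other way.
- **Not checked:** I did not measure the other bench items afterwards. The path stayed well above them and no stray contact force showed.

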